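# Build up a board test adapter on its guide pins

## Robot

A 7-joint arm with a two-finger parallel gripper is mounted at the origin on a cart in front of the work surface, level with it; the furniture and walls round the work are solid. World frame = base frame: x ahead of the robot, y to its left, z up, the work surface at z = 0. Lengths are in m, angles in rad, forces in N, time in s.
With the tool pointing down it reaches from about 0.4 to 0.9 m from the base axis. Payload 5.5 kg.
Tool frame: the origin (TCP) lies between the finger pads; the fingertips stand finger_overhang ahead of it and the grasp point (between the pads) is the TCP (finger_overhang is the distance from the TCP to the fingertips, in m); z points along the fingers, y is the line along which they close (so a half turn about z gives the same grasp; the last joint's range is limited). The gripper opens to 92 mm and grips with 3 to 60 N. Pads are 19 mm wide; open, the fingers measure 130 mm over their backs; the gripper's body (75 mm by 190 mm) begins 47 mm behind the grasp point.
Start: joints at [-1.049, 0.501, -0.427, 1.55, 0.221, 1.138, -0.21], TCP at [0.166, 0.628, 0.246] pointing down, gripper open.
Joint ranges: [-2.88, 2.88], [-0.31, 2.03], [-1.54, 1.56], [0.2, 2.42], [-1.41, 4.55], [0.19, 2.02], [-2.57, 2.57]. Speed limits (rad/s): [2.57, 2.57, 3.14, 3.14, 3.14, 3.14, 3.14].

## Interface

Orientations are given as a unit quaternion [x, y, z, w].
In Python, from rig import state, snapshot, hand_in, finger_overhang gives the robot as it stands.
- The arm moves only by the tool apply_moves, never from a script. Its argument "rows" is text: rows parted by semicolons, each of 7 numbers parted by spaces: the shift along the tool's x, y, z in mm, then the turn, a rotation vector about the tool's x, y, z in degrees, then the finger opening in mm, from 0 to 91.8. In form: x y z ax ay az hand; .... A call has 1 to 10 rows; each row shifts and turns the commanded pose from where the row before left it, along the tool's axes as they then stand; what a row does not reach is not made up. A row lasts 1/10 s, in which the tool goes at most 50 mm and 8.59 degrees, less where a joint would pass 70% of its speed; a pose out of reach is approached as far as the arm can. A call is refused whole if a number of a shift passes 50 or a number of a turn 8.59, either way. A call with a gripper value outside its range is refused whole. The fingers move at their own pace and stop on an object; "squeeze" is the grip in N (left out, the last holds). Time passes only in rows, so rows that do not move let the fingers close. It gives the time, the measured TCP pose, the force, the opening and the grip force at its end, in the units of the state.
- state(): the state, without advancing time (a new reading comes with each control period).
- snapshot(name): name is "side" or "top"; returns a dict with "color" (384x512x3 uint8, blue, green, red), "z_map" (384x512 float32, m along the optical axis (not along the pixel's ray), 0 where there is no reading), "fovy" (degrees; the focal length in pixels is half the picture's height over the tangent of half this angle, whatever the lens; pixels are square), "cx", "cy" (the principal point, pixels), "eye" and "orientation" of the camera in the world. Camera axes: x right, y down, z forward; pixel columns grow to the right and rows downward; lengths in m; the calibration is good to about 2 mm. A picture is of the moment at which its call begins.
- hand_in(): hands the job in; it is judged then, once.
The state is a dict: "time": time; "joints": joint angles; "dq": joint speeds; "joint_torque": joint torques, N m; "eef_pos": TCP position; "tcp_rot": TCP orientation; "contact_force": force on the tool from outside, world axes, zero at the start; "torque": the same for the moment, N m; "finger_gap": finger opening in m; "gripper_force": force on a finger pad.
Only numpy, scipy, OpenCV 4.12 (cv2) and the standard library are available. Lean on these libraries where they do the work, as an engineer would, in place of code of your own. Each camera call takes 0.05 s, during which the arm holds its last target. There are 200 camera calls.

## Task

Build up the test adapter on its aluminium base: over the two guide pins put first the probe plate with its probes upward, then the spacer frame, then the circuit board, and last the pressure plate with its handle on top. Every plate goes on with its larger hole over the thicker pin and must lie flat and fully home on the one below; lower each one down the pins rather than letting it drop. Leave the finished stack standing released and at rest.

Things in the scene. Friction and masses are not known exactly. Their poses are not given: they have to be found in the camera images.
- deck (a point): Fixed adapter base: aluminium slab 154 x 74 mm, black cable header at its near end. Point: centre of its flat top (deck), 18 mm above the table; x along it to the thicker pin (away from the robot), z up. Steel guide pins: 12 mm thick at x = +50 mm, 8 mm thick at x = -50 mm, both 62 mm high over the deck, the top 14 mm tapering to a 3 mm nose. Header 8 mm high at x = -71.5 mm.
- probe_plate_mid (a point): Probe plate: brown plate 126 x 56 x 12 mm, on it a black block (44 x 30 x 5 mm) with brass spring probes, 10 mm high in all. Point: centre of the plate, 6 mm above its underside. x along it to its larger hole. Holes on the centre line: 15 mm wide at x = +50, 11 mm at x = -50 mm. Grasp across the 56 mm at mid-length. Fully home on the base this point is 6 mm over the deck. About 0.2 kg.
- spacer_frame_mid (a point): Spacer frame: plain grey plate 126 x 56 x 10 mm with a rectangular window (70 x 36 mm) for the probes. Point: centre of the window, 5 mm above its underside. x along it to its larger hole. Holes on the centre line: 15 mm wide at x = +50, 11 mm at x = -50 mm. Grasp across the 56 mm at mid-length. Fully home on the probe plate this point is 17 mm over the deck. About 0.12 kg.
- test_board_mid (a point): Green circuit board 126 x 56 x 3 mm, parts up to 8 mm high on top; two strips 6 mm high beneath (they go into the frame's window) keep its edges 6 to 9 mm over the table. Point: centre of the 3 mm board. x along it to its larger hole. Holes on the centre line: 15 mm at x = +50, 11 mm at x = -50 mm. Grasp across the 56 mm at mid-length. Fully home on the frame: point 23.5 mm over the deck. 0.09 kg.
- pressure_handle (a point): Pressure plate: aluminium 126 x 56 x 10 mm on four feet 12 mm high, black bar handle on top. Point: centre of the bar (64 mm along x, 16 wide, 14 high), 45 mm above the feet's underside, 23 mm above the plate's top. x along it to its larger hole. Holes on the centre line: 15 mm at x = +50, 11 mm at x = -50 mm. Grasp across the bar. Fully home on the board: point 70 mm over the deck. About 0.2 kg.
- adapter_base: The same base, middle of its underside. Keep clear of the fixed furniture round the work: board tester at the back right (x over 0.53 m, y under 0.05 m, up to 0.5 m high), monitor panel (0.25 to 0.57 m high, nearest edge at x 0.60, y 0.33 m, receding to the back left), tall cabinet at the robot's left (x under 0.29 m, y 0.25 to 0.46 m, top at 0.44 m).

How it is judged:
On the way, in this order (a step that is already met when the one before it is completed fails the run):
1. The probe plate lies fully home on the base (horizontal distance between probe_plate_mid and deck below 0.006 m and z of probe_plate_mid in the frame of deck between 0.003 and 0.0085 m and angle between the x axis of probe_plate_mid and the x axis of deck, either way round below 0.09 rad and angle between probe_plate_mid's own z axis and vertical below 0.05 rad), for 0.2 s.
2. The spacer frame lies fully home on the probe plate (horizontal distance between spacer_frame_mid and deck below 0.006 m and z of spacer_frame_mid in the frame of deck between 0.014 and 0.0195 m and angle between the x axis of spacer_frame_mid and the x axis of deck, either way round below 0.09 rad and angle between spacer_frame_mid's own z axis and vertical below 0.05 rad), for 0.2 s.
3. The circuit board lies fully home on the spacer frame (horizontal distance between test_board_mid and deck below 0.006 m and z of test_board_mid in the frame of deck between 0.0205 and 0.026 m and angle between the x axis of test_board_mid and the x axis of deck, either way round below 0.09 rad and angle between test_board_mid's own z axis and vertical below 0.05 rad), for 0.2 s.
4. The pressure plate stands fully home on the circuit board (horizontal distance between pressure_handle and deck below 0.006 m and z of pressure_handle in the frame of deck between 0.067 and 0.0725 m and angle between the x axis of pressure_handle and the x axis of deck, either way round below 0.09 rad and angle between pressure_handle's own z axis and vertical below 0.05 rad), for 0.2 s.
At the end, for the whole second after the job is handed in: The four parts stand on the base in the stated order, each centred within 6 mm on the deck, within 0.09 rad of its direction, level within 0.05 rad, within -3 / +2.5 mm of its fully-home height, and at rest (under 0.02 m/s and 0.15 rad/s) (all of step 1 and all of step 2 and all of step 3 and all of step 4 and linear speed of each of probe_plate, spacer_frame, test_board, pressure_plate below 0.02 m/s and angular speed of each of probe_plate, spacer_frame, test_board, pressure_plate below 0.15 rad/s); the robot touches nothing.
It fails at once if The probe plate is dropped down the pins (faster than 0.6 m/s while on them) (horizontal distance between probe_plate_mid and deck below 0.015 m and z of probe_plate_mid in the frame of deck below 0.05 m and linear speed of probe_plate above 0.6 m/s).
It fails at once if The spacer frame is dropped down the pins (faster than 0.6 m/s while on them) (horizontal distance between spacer_frame_mid and deck below 0.015 m and z of spacer_frame_mid in the frame of deck below 0.05 m and linear speed of spacer_frame above 0.6 m/s).
It fails at once if The circuit board is dropped down the pins (faster than 0.6 m/s while on them) (horizontal distance between test_board_mid and deck below 0.015 m and z of test_board_mid in the frame of deck below 0.05 m and linear speed of test_board above 0.6 m/s).
It fails at once if The pressure plate is dropped down the pins (faster than 0.6 m/s while on them) (horizontal distance between pressure_handle and deck below 0.015 m and z of pressure_handle in the frame of deck below 0.09 m and linear speed of pressure_plate above 0.6 m/s).
It also fails if it takes over 102 s, if anything falls off the work surface, if the arm or the gripper's body presses on something with over 40 N, if the wrist force passes 120 N, or if a joint passes its speed limit or range.

## Working session

There is one attempt and no reset: what is moved stays moved. The work goes in short steps, Python scripts to look and compute and a tool call to move; the robot and the scene stay as the last step left them, time stands still between calls to the robot, and variables do not carry over. Pictures are saved under pics/ and viewed, at most 14 in all, crops included, and the job is handed in when it is done.

Besides the shell and the picture viewer there is one more tool, called after "Request:" as name(argument=value, ...), one argument or row to a line, values as JSON. apply_moves: Moves the arm, as the interface text tells. Its arguments: {"type":"object","properties":{"rows":{"type":"string"},"squeeze":{"type":"number"}},"required":["rows"]}

```bash
ls; mkdir -p pics; cat > h.py <<'E'
import numpy as np, cv2
from scipy.spatial.transform import Rotation as R
from rig import state, snapshot, hand_in, finger_overhang
def snap(n):
    s=snapshot(n); s['f']=s['color'].shape[0]/2/np.tan(np.radians(s['fovy'])/2)
    s['R']=R.from_quat(s['orientation']).as_matrix(); s['eye']=np.array(s['eye']); return s
def cloud(s):
    h,w=s['z_map'].shape; v,u=np.mgrid[:h,:w]; z=s['z_map']
    c=np.stack([(u-s['cx'])/s['f']*z,(v-s['cy'])/s['f']*z,z],-1)
    return c@s['R'].T+s['eye']
def ray(s,uv,zz):
    uv=np.atleast_2d(uv).astype(float)
    d=np.c_[(uv[:,0]-s['cx'])/s['f'],(uv[:,1]-s['cy'])/s['f'],np.ones(len(uv))]@s['R'].T
    return s['eye']+d*((zz-s['eye'][2])/d[:,2])[:,None]
E
python3 - <<'E'
from h import *
print(state(),finger_overhang)
for n in('top','side'):
    s=snap(n); cv2.imwrite(f'pics/{n}0.png',s['color']); print(n,s['fovy'],s['eye'],s['R'],s['cx'],s['cy'],s['f'])
    np.savez(f'{n}0.npz',**s)
E
```

```text
pics
{'time': 0.0, 'joints': array([-1.0488269 ,  0.50186361, -0.42679069,  1.55146315,  0.22078994,
        1.13826552, -0.21031419]), 'dq': array([-3.84654684e-05,  1.54102553e-03,  8.34663418e-04, -7.79209473e-04,
       -4.41904736e-04, -1.71111150e-04, -6.68789732e-04]), 'joint_torque': array([-8.43031085e-04, -5.66579032e+01, -5.81589147e+00, -2.79116231e+01,
       -6.84649078e-02,  3.06736131e-02,  1.84366577e-04]), 'eef_pos': array([0.16619741, 0.62770693, 0.2446629 ]), 'tcp_rot': array([ 1.29004820e-01,  9.91643490e-01, -9.58135259e-04, -1.67294700e-04]), 'contact_force': array([-0.12063125, -0.23023823, -0.05951536]), 'torque': array([-0.02810778,  0.00716622,  0.00201283]), 'gripper_force': 0.0, 'finger_gap': 0.09185882042014962} 0.019
top 44.96366642677149 [0.3288069  0.02347354 1.2999296 ] [[-1.31732001e-02 -9.89379197e-01  1.44759358e-01]
 [-9.99913138e-01  1.30963194e-02 -1.48404830e-03]
 [-4.27528287e-04 -1.44766334e-01 -9.89465778e-01]] 260.53175929719487 194.5706317874637 463.9450199179427
side 56.41723584348928 [ 0.36073373 -0.61186231  0.59496844] [[ 0.96375472 -0.17410221  0.20215158]
 [-0.2666721  -0.60613804  0.74932147]
 [-0.00792676 -0.77607029 -0.6305966 ]] 254.54859837028405 192.7872383420187 357.9491975053114
```

View pics/top0.png

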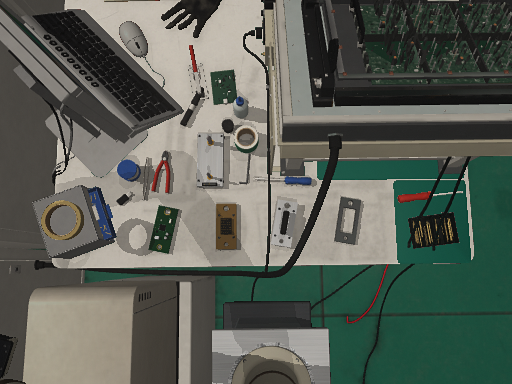

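View pics/side0.png

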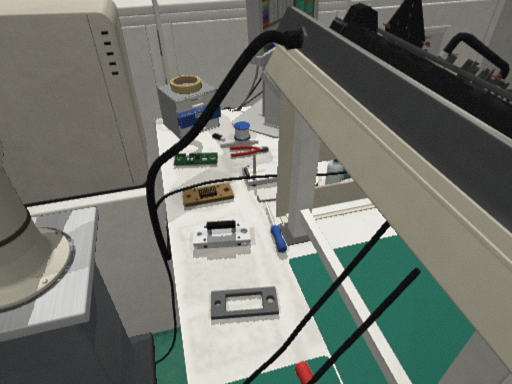

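The top view shows the base with pins near (210,138) and (208,180), the board at (165,229), the probe plate at (228,226), the pressure plate at (285,222) and the frame at (348,220). A black cable arcs between them. The side view shows the four parts in a row, with the cable passing in the foreground.

```bash
python3 - <<'E'
from h import *
s=dict(np.load('top0.npz')); P=cloud(s)
cv2.imwrite('pics/c1.png',cv2.resize(s['color'][115:275,130:370],None,fx=3.3,fy=3.3,interpolation=cv2.INTER_CUBIC))
for n,(u,v) in dict(base=(212,160),probe=(222,207),frame=(342,219),board=(160,215),press=(278,235),bar=(286,220),cab1=(323,190),cab2=(330,150),cab3=(298,255),cab4=(250,272),cab5=(120,268),cab6=(268,160),cab7=(268,200),pinA=(211,139),pinB=(209,181),tester=(350,120),tester2=(285,120),bottle=(240,103),tape=(245,138),mug=(228,126),driver=(298,181),reel=(128,170)).items():
    print(n,P[v,u].round(3))
t=dict(np.load('side0.npz'));Q=cloud(t)
for u,v in((150,180),(175,140),(250,45),(190,200),(260,170),(165,250)): print(u,v,Q[v,u].round(3))
# height picture
H=P[...,2]; print(H[150:170,205:215].mean())
E
```

```text
base [0.616 0.157 0.021]
probe [0.484 0.13  0.007]
frame [ 0.447 -0.207 -0.002]
board [0.464 0.303 0.008]
press [ 0.403 -0.025  0.023]
bar [ 0.441 -0.046  0.05 ]
cab1 [ 0.467 -0.1    0.408]
cab2 [ 0.536 -0.11   0.448]
cab3 [ 0.344 -0.06   0.253]
cab4 [ 0.301  0.055 -0.084]
cab5 [ 0.316  0.509 -0.321]
cab6 [0.591 0.001 0.123]
cab7 [0.485 0.003 0.134]
pinA [0.67  0.157 0.047]
pinB [0.557 0.166 0.014]
tester [ 0.589 -0.146  0.466]
tester2 [ 0.591 -0.025  0.465]
bottle [0.757 0.074 0.091]
tape [0.684 0.064 0.002]
mug [0.709 0.11  0.038]
driver [ 0.553 -0.084  0.019]
reel [0.586 0.386 0.043]
150 180 [ 0.312 -0.042  0.192]
175 140 [0.376 0.425 0.001]
250 45 [ 0.491 -0.112  0.44 ]
190 200 [0.383 0.098 0.012]
260 170 [0.587 0.167 0.017]
165 250 [ 0.3    0.044 -0.091]
0.0242415801421171
```

View pics/c1.png

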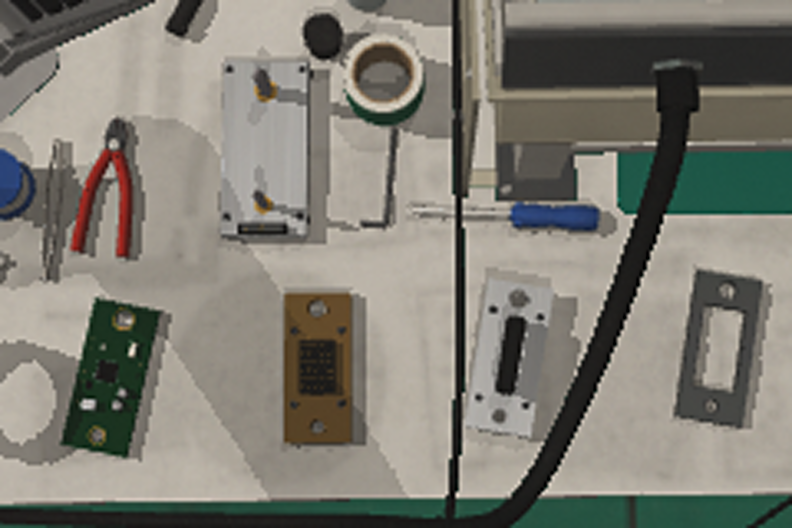

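```bash
cat > find.py <<'E'
from h import *
# name: (roi u0,v0,u1,v1, top z, size, mask fn on HSV)
def masks(hsv,n):
    h,s,v=[hsv[...,i].astype(int) for i in range(3)]
    return {'probe':(s>90)&(h<25),'board':(h>50)&(h<90)&(s>80),'frame':(v<105)&(s<60),
            'press':(h>90)&(h<140)&(s>5)&(v>120),'base':(h>85)&(h<140)&(v>110)}[n]
ROI={'probe':(212,200,245,254,.012,.126),'board':(145,203,183,256,.009,.126),'frame':(333,195,364,247,.010,.126),'press':(270,196,298,250,.022,.126),'base':(195,130,226,190,.018,.154)}
def rect(s,n,roi=None):
    u0,v0,u1,v1,z,L=roi or ROI[n]; k=4
    c=cv2.resize(s['color'][v0:v1,u0:u1],None,fx=k,fy=k,interpolation=cv2.INTER_CUBIC)
    m=masks(cv2.cvtColor(c,cv2.COLOR_BGR2HSV),n).astype(np.uint8)
    m=cv2.morphologyEx(m,cv2.MORPH_OPEN,np.ones((7,7)))
    cs,_=cv2.findContours(m,cv2.RETR_EXTERNAL,cv2.CHAIN_APPROX_NONE)
    ct=max(cs,key=cv2.contourArea)
    pts=(ct[:,0]+.5)/k-.5+[u0,v0]
    W=ray(s,pts,z)
    r=cv2.minAreaRect((W[:,:2]*1000).astype(np.float32))
    b=cv2.boxPoints(r); e=[b[1]-b[0],b[2]-b[1]]; l=max(e,key=np.linalg.norm); a=np.degrees(np.arctan2(l[1],l[0])); a=(a+90)%180-90
    hull=cv2.drawContours(c.copy(),[ct],-1,(0,0,255),1)
    return np.array(r[0]),sorted(r[1]),a,hull
E
python3 - <<'E'
from find import *
s=dict(np.load('top0.npz')); ims=[]
for n in ROI:
    c,sz,a,im=rect(s,n); print(n,c.round(1),np.round(sz,1),round(a,2)); ims.append(cv2.copyMakeBorder(im,0,245-im.shape[0],0,5,0))
cv2.imwrite('pics/m1.png',np.hstack(ims))
E
```

```text
probe [430.4 119.2] [ 55.9 125.5] -0.31
board [424.4 293.8] [ 55.8 124.8] -12.08
frame [ 442.3 -219.8] [ 59.3 127.6] -10.36Traceback (most recent call last):
  File "<stdin>", line 4, in <module>
  File "find.py", line 14, in rect
    ct=max(cs,key=cv2.contourArea)
ValueError: max() iterable argument is empty
```

```bash
python3 - <<'E'
from find import *
s=dict(np.load('top0.npz')); h=cv2.cvtColor(s['color'],cv2.COLOR_BGR2HSV)
for v in(150,170): print([tuple(map(int,h[v,u])) for u in range(194,230,2)])
for v in(215,240): print([tuple(map(int,h[v,u])) for u in range(268,302,2)])
print([tuple(map(int,h[v,217])) for v in range(126,192,3)])
E
```

```text
[(18, 26, 174), (19, 26, 170), (12, 8, 158), (26, 11, 161), (23, 12, 168), (25, 9, 166), (13, 12, 153), (17, 15, 152), (20, 14, 168), (17, 11, 169), (19, 12, 167), (19, 12, 167), (15, 12, 173), (20, 9, 169), (17, 10, 181), (17, 27, 132), (18, 26, 129), (18, 26, 129)]
[(18, 27, 163), (19, 27, 162), (20, 11, 140), (19, 12, 173), (11, 12, 175), (15, 12, 172), (21, 10, 175), (13, 12, 148), (20, 11, 143), (19, 12, 170), (15, 9, 170), (21, 10, 172), (13, 11, 170), (15, 9, 169), (21, 11, 167), (16, 27, 124), (17, 31, 130), (15, 25, 123)]
[(18, 34, 37), (73, 64, 28), (17, 26, 178), (17, 30, 137), (17, 10, 172), (21, 11, 169), (21, 11, 170), (20, 11, 141), (20, 26, 30), (30, 18, 29), (20, 38, 20), (10, 7, 112), (23, 9, 112), (30, 7, 110), (19, 27, 130), (19, 27, 132), (18, 29, 131)]
[(23, 29, 35), (19, 31, 141), (17, 13, 177), (13, 10, 175), (15, 9, 173), (17, 10, 178), (18, 32, 79), (17, 29, 80), (25, 9, 168), (19, 12, 173), (20, 9, 173), (23, 12, 177), (18, 31, 124), (21, 29, 124), (15, 25, 121), (18, 28, 136), (10, 26, 29)]
[(21, 25, 191), (17, 26, 188), (19, 26, 165), (15, 12, 165), (15, 9, 164), (17, 13, 171), (24, 11, 113), (20, 9, 169), (26, 11, 169), (13, 10, 171), (15, 9, 172), (15, 12, 174), (19, 12, 175), (21, 10, 175), (17, 10, 175), (26, 10, 174), (20, 9, 174), (15, 9, 179), (20, 13, 179), (25, 12, 133), (15, 11, 94), (18, 27, 169)]
```

```bash
sed -i "s/'press':.*/'press':(s<20)\&(v>85),'base':(s<20)\&(v>85)}[n]/" find.py
python3 - <<'E'
from find import *
s=dict(np.load('top0.npz')); ims=[]
for n in ROI:
    c,sz,a,im=rect(s,n); print(n,c.round(1),np.round(sz,1),round(a,2)); ims.append(cv2.copyMakeBorder(im,0,245-im.shape[0],0,5,0))
t=dict(np.load('side0.npz'))
b=cv2.resize(t['color'][130:220,215:315],None,fx=3,fy=3,interpolation=cv2.INTER_CUBIC)
b2=cv2.resize(s['color'][125:195,190:232],None,fx=4,fy=4,interpolation=cv2.INTER_CUBIC)
r=np.zeros((285,800,3),np.uint8); r[:270,:300]=b; r[:280,320:488]=b2
m=np.hstack(ims)[:,:800]; m=cv2.copyMakeBorder(m,0,0,0,800-m.shape[1],0)
cv2.imwrite('pics/m1.png',np.vstack([m,r]))
E
```

```text
Traceback (most recent call last):
  File "find.py", line 7, in <module>
    ROI={'probe':(212,200,245,254,.012,.126),'board':(145,203,183,256,.009,.126),'frame':(333,195,364,247,.010,.126),'press':(s<20)&(v>85),'base':(s<20)&(v>85)}[n]
                                                                                                                              ^
NameError: name 's' is not defined
```

```bash
sed -i "7s/.*/ROI={'probe':(212,200,245,254,.012,.126),'board':(145,203,183,256,.009,.126),'frame':(333,195,364,247,.010,.126),'press':(270,196,298,250,.022,.126),'base':(195,130,226,190,.018,.154)}/" find.py
python3 - <<'E'
from find import *
s=dict(np.load('top0.npz')); ims=[]
for n in ROI:
    c,sz,a,im=rect(s,n); print(n,c.round(1),np.round(sz,1),round(a,2)); ims.append(cv2.copyMakeBorder(im,0,245-im.shape[0],0,5,0))
t=dict(np.load('side0.npz'))
b=cv2.resize(t['color'][130:220,215:315],None,fx=3,fy=3,interpolation=cv2.INTER_CUBIC)
b2=cv2.resize(s['color'][125:195,190:232],None,fx=4,fy=4,interpolation=cv2.INTER_CUBIC)
r=np.zeros((285,800,3),np.uint8); r[:270,:300]=b; r[:280,320:488]=b2
m=np.hstack(ims)[:,:800]; m=cv2.copyMakeBorder(m,0,0,0,800-m.shape[1],0)
cv2.imwrite('pics/m1.png',np.vstack([m,r]))
E
```

```text
probe [430.4 119.2] [ 55.9 125.5] -0.31
board [424.4 293.8] [ 55.8 124.8] -12.08
frame [ 442.3 -219.8] [ 59.3 127.6] -10.36
press [436.2 -41.9] [ 57.6 127.8] -10.54
base [618.6 163.4] [ 75.  153.8] -1.57
```

View pics/m1.png

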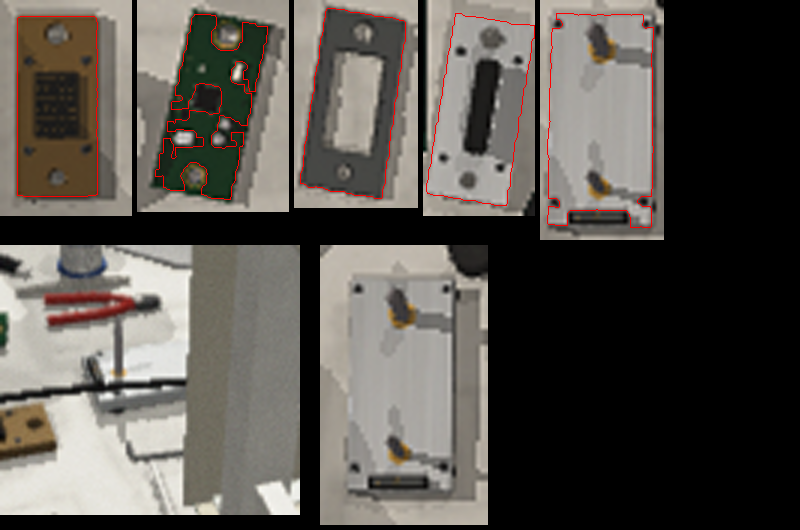

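```bash
python3 - <<'E'
from find import *
s=dict(np.load('top0.npz'))
print(ray(s,[(210.1,142.3),(209.4,176.6)],.02).round(4)); print(ray(s,[(208,136.2),(207.6,173.2)],.079).round(4))
a=np.radians(-1.57);c=np.array([.6186,.1634]);d=np.array([np.cos(a),np.sin(a)]); print(c+.05*d,c-.05*d)
hs=cv2.cvtColor(s['color'],cv2.COLOR_BGR2HSV)[130:190,195:226]
P=cloud(s)[130:190,195:226]; m=P[...,2]>.05; print(np.c_[np.argwhere(m)[:,::-1]+[195,130],P[m].round(3)])
E
```

```text
[[0.6677 0.1625 0.02  ]
 [0.5689 0.1643 0.02  ]]
[[0.6691 0.1619 0.079 ]
 [0.5671 0.1626 0.079 ]]
[0.66858123 0.16203009] [0.56861877 0.16476991]
[[2.07e+02 1.36e+02 6.71e-01 1.65e-01 7.60e-02]
 [2.08e+02 1.36e+02 6.70e-01 1.62e-01 8.00e-02]
 [2.09e+02 1.36e+02 6.72e-01 1.60e-01 6.90e-02]
 [2.13e+02 1.36e+02 3.29e-01 2.30e-02 1.30e+00]
 [2.07e+02 1.37e+02 6.67e-01 1.65e-01 7.70e-02]
 [2.08e+02 1.37e+02 6.67e-01 1.62e-01 8.00e-02]
 [2.09e+02 1.37e+02 6.68e-01 1.59e-01 7.70e-02]
 [2.10e+02 1.37e+02 6.70e-01 1.58e-01 6.70e-02]
 [2.07e+02 1.38e+02 6.65e-01 1.65e-01 7.50e-02]
 [2.08e+02 1.38e+02 6.65e-01 1.62e-01 7.40e-02]
 [2.09e+02 1.38e+02 6.66e-01 1.60e-01 7.20e-02]
 [2.10e+02 1.38e+02 6.68e-01 1.58e-01 6.60e-02]
 [2.07e+02 1.39e+02 6.65e-01 1.66e-01 6.70e-02]
 [2.08e+02 1.39e+02 6.63e-01 1.63e-01 7.20e-02]
 [2.09e+02 1.39e+02 6.65e-01 1.60e-01 6.70e-02]
 [2.10e+02 1.39e+02 6.65e-01 1.58e-01 6.40e-02]
 [2.07e+02 1.40e+02 6.65e-01 1.67e-01 5.30e-02]
 [2.08e+02 1.40e+02 6.63e-01 1.64e-01 6.40e-02]
 [2.09e+02 1.40e+02 6.63e-01 1.61e-01 6.20e-02]
 [2.10e+02 1.40e+02 6.64e-01 1.59e-01 5.70
[... 458 characters left out ...]
5.70e-01 1.68e-01 6.70e-02]
 [2.07e+02 1.73e+02 5.68e-01 1.64e-01 7.80e-02]
 [2.08e+02 1.73e+02 5.69e-01 1.62e-01 7.30e-02]
 [2.07e+02 1.74e+02 5.66e-01 1.65e-01 7.20e-02]
 [2.08e+02 1.74e+02 5.67e-01 1.63e-01 6.80e-02]
 [2.09e+02 1.74e+02 5.68e-01 1.60e-01 6.50e-02]
 [2.13e+02 1.74e+02 3.29e-01 2.30e-02 1.30e+00]
 [2.07e+02 1.75e+02 5.66e-01 1.66e-01 5.90e-02]
 [2.08e+02 1.75e+02 5.65e-01 1.63e-01 6.50e-02]
 [2.09e+02 1.75e+02 5.67e-01 1.62e-01 5.20e-02]
 [2.09e+02 1.76e+02 3.29e-01 2.30e-02 1.30e+00]
 [2.16e+02 1.78e+02 3.29e-01 2.30e-02 1.30e+00]
 [2.02e+02 1.79e+02 3.29e-01 2.30e-02 1.30e+00]
 [2.14e+02 1.82e+02 3.29e-01 2.30e-02 1.30e+00]
 [2.21e+02 1.88e+02 3.29e-01 2.30e-02 1.30e+00]]
```

```bash
cat > d.py <<'E'
import sys
from h import *
def d(x,y,z,yaw):
    s=state(); p=np.array(s['eef_pos']); r=R.from_quat(s['tcp_rot']); M=r.as_matrix()
    tgt=R.from_euler('z',yaw,degrees=True)*R.from_euler('x',180,degrees=True)
    print('t %.1f'%s['time'],'pos',p.round(4),'yaw %.2f'%np.degrees(np.arctan2(M[1,0],M[0,0])),'F',np.round(s['contact_force'],1),'gap %.4f gf %.1f'%(s['finger_gap'],s['gripper_force']))
    print('shift now-axes mm',(M.T@(np.array([x,y,z])-p)*1000).round(1),'after turn',(tgt.as_matrix().T@(np.array([x,y,z])-p)*1000).round(1),'turn deg',np.degrees((r.inv()*tgt).as_rotvec()).round(2))
if __name__=='__main__': d(*map(float,sys.argv[1:5]))
E
```

Request:
apply_moves(
  rows="0 0 -25 0 0 -1.45 80; 0 0 -25 0 0 -1.45 80; 0 0 -25 0 0 -1.45 80; 0 0 -25 0 0 -1.45 80; 0 0 -25 0 0 -1.45 80; 0 0 -25 0 0 -1.45 80; 0 0 -25 0 0 -1.45 80; 0 0 -25 0 0 -1.45 80; 0 0 -25 0 0 -1.45 80; 0 0 -25 0 0 -1.45 80",
  squeeze=25,
)

```text
time: 1.1
eef_pos: [0.1663, 0.6281, 0.4962]
tcp_rot: [0.002, 1.0, -0.0, -0.0]
contact_force: [-0.0, 0.2, 0.3]
finger_gap: 0.0797
gripper_force: 0.0
```

```bash
python3 d.py .4304 .1192 .15 179.7
```

```text
t 1.1 pos [0.1663 0.6281 0.4962] yaw 179.73 F [-0.   0.2  0.3] gap 0.0797 gf 0.0
shift now-axes mm [-266.5 -507.3  346.6] after turn [-266.7 -507.5  346.2] turn deg [-0.06 -0.01  0.03]
```

Request:
apply_moves(
  rows="-30 -20 0 0 0 0 80; -30 -30 0 0 0 0 80; -30 -35 0 0 0 0 80; -30 -40 0 0 0 0 80; -30 -40 0 0 0 0 80; -30 -40 0 0 0 0 80; -30 -40 0 0 0 0 80; -20 -40 0 0 0 0 80; -10 -40 0 0 0 0 80; -10 -40 0 0 0 0 80",
)

```text
time: 2.1
eef_pos: [0.4146, 0.2599, 0.4952]
tcp_rot: [0.003, 1.0, -0.0, -0.0]
contact_force: [0.1, -0.9, 0.3]
finger_gap: 0.0797
gripper_force: 0.0
```

Request:
apply_moves(
  rows="-4 -35 10 0 0 0 80; -3 -35 20 0 0 0 80; 0 -30 30 0 0 0 80; 0 -22 40 0 0 0 80; 0 -10 40 0 0 0 80; 0 -10 40 0 0 0 80; 0 0 40 0 0 0 80; 0 0 40 0 0 0 80; 0 0 40 0 0 0 80; 0 0 40 0 0 0 80",
)

```text
time: 3.1
eef_pos: [0.4201, 0.1198, 0.1542]
tcp_rot: [0.003, 1.0, 0.0, 0.0]
contact_force: [-0.3, -0.3, 0.2]
finger_gap: 0.0801
gripper_force: 0.0
```

```bash
python3 d.py .4304 .1192 .025 179.7
```

```text
t 3.1 pos [0.4201 0.1198 0.1542] yaw 179.67 F [-0.3 -0.3  0.2] gap 0.0801 gf 0.0
shift now-axes mm [-10.3  -0.6 129.2] after turn [-10.3  -0.5 129.2] turn deg [ 0.01  0.01 -0.03]
```

Request:
apply_moves(
  rows="-5 0 20 0 0 0 80; -5.5 -0.5 20 0 0 0 80; 0 0 20 0 0 0 80; 0 0 20 0 0 0 80; 0 0 20 0 0 0 80; 0 0 17 0 0 0 80; 0 0 10 0 0 0 80; 0 0 5 0 0 0 80; 0 0 0 0 0 0 80",
)

```text
time: 4.0
eef_pos: [0.4306, 0.1193, 0.0234]
tcp_rot: [0.003, 1.0, -0.0, -0.0]
contact_force: [-0.3, 0.7, 0.2]
finger_gap: 0.0804
gripper_force: 0.0
```

Request:
apply_moves(
  rows="0 0 0 0 0 0 65; 0 0 0 0 0 0 50; 0 0 0 0 0 0 50; 0 0 0 0 0 0 50; 0 0 0 0 0 0 50; 0 0 0 0 0 0 50",
)

```text
time: 4.6
eef_pos: [0.4313, 0.1194, 0.0242]
tcp_rot: [0.003, 1.0, 0.0, 0.0]
contact_force: [-1.0, -0.8, 5.9]
finger_gap: 0.0551
gripper_force: 25.0
```

```bash
python3 d.py .4304 .1192 .022 179.7
```

```text
t 4.6 pos [0.4313 0.1194 0.0242] yaw 179.67 F [-1.  -0.8  5.9] gap 0.0551 gf 25.0
shift now-axes mm [ 0.9 -0.2  2.2] after turn [ 0.9 -0.2  2.2] turn deg [ 0.01  0.05 -0.03]
```

Request:
apply_moves(
  rows="0 0 -3 0 0 0 50; 0 0 -12 0 0 0 50; 0 0 -20 0 0 0 50; 0 0 -25 0 0 0 50; 0 0 -25 0 0 0 50; 0 0 -25 0 0 0 50; 0 0 -15 0 0 1.17 50; 0 0 0 0 0 0 50",
  squeeze=35,
)

```text
time: 5.4
eef_pos: [0.4324, 0.1198, 0.1512]
tcp_rot: [0.013, 1.0, 0.001, 0.002]
contact_force: [0.9, -0.2, -1.4]
finger_gap: 0.0555
gripper_force: 35.0
```

```bash
python3 d.py .6192 .1631 .15 178.5
```

```text
t 5.4 pos [0.4324 0.1198 0.1512] yaw 178.49 F [ 0.9 -0.2 -1.4] gap 0.0555 gf 35.0
shift now-axes mm [-185.6   48.2    2.1] after turn [-185.6   48.1    1.2] turn deg [ 0.09  0.26 -0.01]
```

Request:
apply_moves(
  rows="-10 3 0 0 0 0 50; -20 5 0 0 0 0 50; -25 6 0 0 0 0 50; -25 6 0 0 0 0 50; -25 6 0 0 0 0 50; -25 6 0 0 0 0 50; -25 6 0 0 0 0 50; -20 6 0 0 0 0 50; -10.6 4 0 0 0 0 50; 0 0 0 0 0 0 50",
)

```text
time: 6.4
eef_pos: [0.6185, 0.1629, 0.1465]
tcp_rot: [0.013, 1.0, -0.0, -0.001]
contact_force: [0.1, 0.5, -1.5]
finger_gap: 0.0552
gripper_force: 35.0
```

```bash
python3 d.py .6192 .1631 .12 178.5; python3 - <<'E'
from find import *
s=snap('top'); t=snap('side'); np.savez('top1.npz',**s)
a=cv2.resize(s['color'][110:200,170:260],None,fx=4.4,fy=4.4,interpolation=cv2.INTER_CUBIC)
b=cv2.resize(t['color'][100:190,220:310],None,fx=4.4,fy=4.4,interpolation=cv2.INTER_CUBIC)
cv2.imwrite('pics/p1.png',np.hstack([a,b]))
E
```

```text
t 6.4 pos [0.6185 0.1629 0.1465] yaw 178.53 F [ 0.1  0.5 -1.5] gap 0.0552 gf 35.0
shift now-axes mm [-0.7  0.2 26.5] after turn [-0.7  0.2 26.5] turn deg [-0.01 -0.1   0.03]
```

View pics/p1.png

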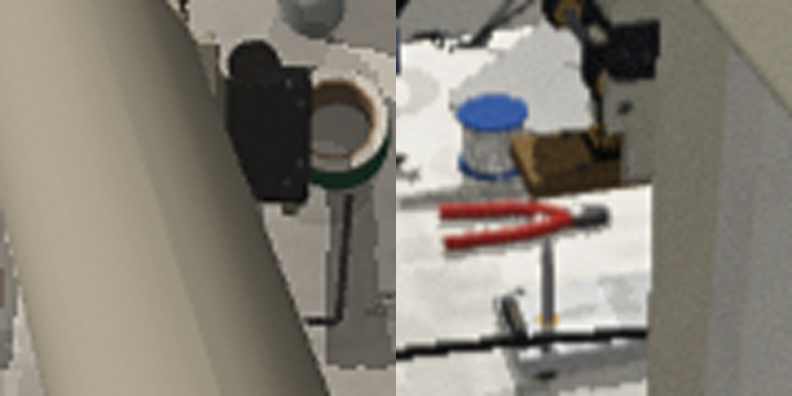

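The top view is blocked by the forearm. The side view shows the plate held level above the near pin at (545,280) in the crop. I'll lower it while watching the force.

Request:
apply_moves(
  rows="-0.7 0 10 0 0 0 50; 0 0 15 0 0 0 50; 0 0 12 0 0 0 50; 0 0 5 0 0 0 50; 0 0 3 0 0 0 50; 0 0 3 0 0 0 50; 0 0 3 0 0 0 50; 0 0 3 0 0 0 50",
)

```text
time: 7.3
eef_pos: [0.6188, 0.1626, 0.0949]
tcp_rot: [0.013, 1.0, 0.0, 0.0]
contact_force: [0.1, -0.5, -2.1]
finger_gap: 0.0556
gripper_force: 35.0
```

```bash
python3 d.py .6192 .1631 .0422 178.5; 
```

```text
t 7.3 pos [0.6188 0.1626 0.0949] yaw 178.50 F [ 0.1 -0.5 -2.1] gap 0.0556 gf 35.0
shift now-axes mm [-0.4  0.5 52.7] after turn [-0.4  0.5 52.7] turn deg [0.02 0.05 0.  ]
```

Request:
apply_moves(
  rows="0 0 5 0 0 0 50; 0 0 5 0 0 0 50; 0 0 5 0 0 0 50; 0 0 5 0 0 0 50; 0 0 5 0 0 0 50; 0 0 5 0 0 0 50",
)

```text
time: 7.9
eef_pos: [0.6185, 0.1625, 0.0643]
tcp_rot: [0.013, 1.0, 0.0, 0.0]
contact_force: [-0.8, 0.2, -2.1]
finger_gap: 0.0551
gripper_force: 35.0
```

Free of force with the pins at full thickness, so I continue.

Request:
apply_moves(
  rows="0 0 5 0 0 0 50; 0 0 5 0 0 0 50; 0 0 4 0 0 0 50; 0 0 3 0 0 0 50; 0 0 2 0 0 0 50; 0 0 2 0 0 0 50; 0 0 1 0 0 0 50; 0 0 0 0 0 0 50; 0 0 0 0 0 0 50",
)

```text
time: 8.8
eef_pos: [0.6185, 0.1625, 0.0428]
tcp_rot: [0.013, 1.0, 0.0, 0.0]
contact_force: [1.0, 0.4, -2.3]
finger_gap: 0.0555
gripper_force: 35.0
```

Request:
apply_moves(
  rows="0 0 0.5 0 0 0 50; 0 0 0.5 0 0 0 50; 0 0 0 0 0 0 50; 0 0 0 0 0 0 50",
)

```text
time: 9.2
eef_pos: [0.6185, 0.1625, 0.0423]
tcp_rot: [0.013, 1.0, 0.0, 0.0]
contact_force: [-1.9, -0.3, 6.2]
finger_gap: 0.0555
gripper_force: 35.0
```

Request:
apply_moves(
  rows="0 0 0 0 0 0 60; 0 0 0 0 0 0 72; 0 0 0 0 0 0 76; 0 0 -10 0 0 0 76; 0 0 -20 0 0 0 76; 0 0 -30 0 0 0 76; 0 0 -30 0 0 0 76; 0 0 -30 0 0 0 76; 0 0 -30 0 0 0 76; 0 0 -30 0 0 0 76",
)

```text
time: 10.2
eef_pos: [0.6183, 0.1625, 0.2238]
tcp_rot: [0.013, 1.0, 0.0, 0.0]
contact_force: [-0.0, 0.1, 0.1]
finger_gap: 0.0761
gripper_force: 0.0
```

```bash
python3 d.py .4423 -.2198 .45 169.64
```

```text
t 10.2 pos [0.6183 0.1625 0.2238] yaw 178.51 F [-0.   0.1  0.1] gap 0.0761 gf 0.0
shift now-axes mm [ 165.9 -386.7 -226.5] after turn [ 104.4 -407.7 -226.2] turn deg [0.02 0.04 8.87]
```

Request:
apply_moves(
  rows="0 0 -25 0 0 2.2 76; 0 0 -25 0 0 2.2 76; 0 0 -25 0 0 2.2 76; 20 0 -25 0 0 2.27 76; 40 0 -30 0 0 0 76; 40 0 -30 0 0 0 76; 40 -20 -30 0 0 0 76; 6 -35 -30 0 0 0 76; 0 -40 -6 0 0 0 76; 0 -30 0 0 0 0 76",
)

```text
time: 11.2
eef_pos: [0.4548, 0.0639, 0.4486]
tcp_rot: [0.091, 0.996, 0.0, 0.003]
contact_force: [0.6, -0.6, -0.4]
finger_gap: 0.0763
gripper_force: 0.0
```

Request:
apply_moves(
  rows="0 -40 0 0 0 0 76; 0 -40 0 0 0 0 76; 0 -40 0 0 0 0 76; 0 -40 0 0 0 0 76; 0 -40 0 0 0 0 76; 0 -40 0 0 0 0 76; 0 -35 0 0 0 0 76; 0 -10 0 0 0 0 76; 0 0 0 0 0 0 76",
)

```text
time: 12.1
eef_pos: [0.4033, -0.2157, 0.446]
tcp_rot: [0.092, 0.996, 0.0, 0.0]
contact_force: [-0.3, 0.7, -0.4]
finger_gap: 0.0762
gripper_force: 0.0
```

```bash
python3 d.py .4423 -.2198 .15 169.64;  python3 - <<'E'
from find import *
s=snap('top'); cv2.imwrite('pics/p2.png',s['color']); np.savez('top2.npz',**s)
c,sz,a,im=rect(s,'probe',(195,135,226,187,.030,.126)); print(c,sz,a)
E
```

```text
t 12.1 pos [ 0.4033 -0.2157  0.446 ] yaw 169.43 F [-0.3  0.7 -0.4] gap 0.0762 gf 0.0
shift now-axes mm [-38.9   3.1 296.1] after turn [-39.1   3.  296. ] turn deg [ 0.01  0.04 -0.21]
[616.89349365 163.21443176] [56.5322380065918, 126.65959930419922] -1.3356094
```

View pics/p2.png

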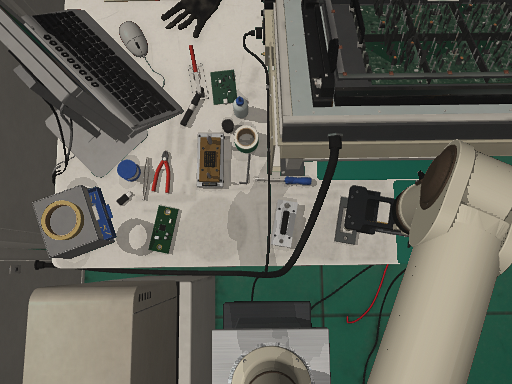

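The probe plate lies on the base at (212,160) with both pins through it. The arm passed the cable without contact and stands over the frame at (350,215).

Request:
apply_moves(
  rows="-20 2 30 0 0 -0.21 80; -19 1 40 0 0 0 80; 0 0 40 0 0 0 80; 0 0 40 0 0 0 80; 0 0 40 0 0 0 80; 0 0 40 0 0 0 80; 0 0 40 0 0 0 80; 0 0 20 0 0 0 80; 0 0 6 0 0 0 80; 0 0 0 0 0 0 80",
)

```text
time: 13.15
eef_pos: [0.4432, -0.2167, 0.1491]
tcp_rot: [0.087, 0.996, 0.001, -0.001]
contact_force: [-0.6, 0.3, -1.4]
finger_gap: 0.08
gripper_force: 0.0
```

```bash
python3 d.py .4423 -.2198 .0225 169.64; python3 - <<'E'
from find import *
s=snap('side'); cv2.imwrite('pics/p3.png',cv2.resize(s['color'][200:384,150:400],None,fx=3,fy=3))
E
```

```text
t 13.2 pos [ 0.4432 -0.2167  0.1491] yaw 169.97 F [-0.6  0.3 -1.4] gap 0.0800 gf 0.0
shift now-axes mm [ 1.000e-01 -3.300e+00  1.266e+02] after turn [  0.3  -3.2 126.6] turn deg [ 0.06 -0.08  0.33]
```

View pics/p3.png

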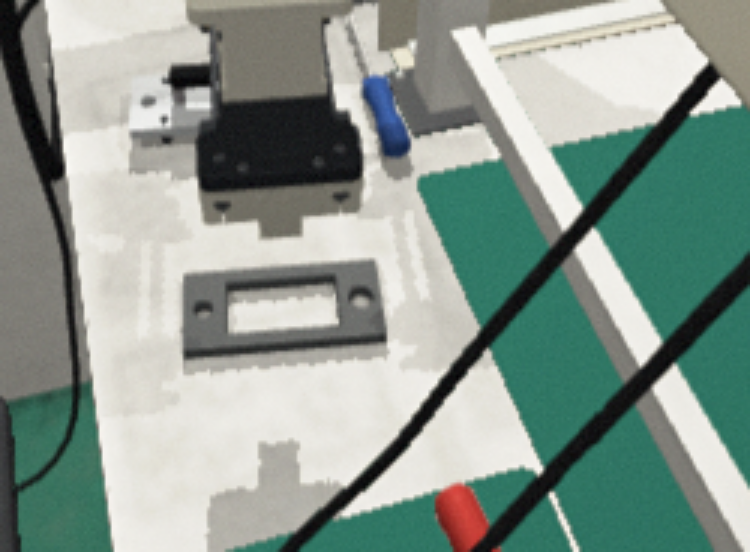

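The side view shows the frame below the gripper, its larger hole at (360,298) on the far side, and nothing in the way.

Request:
apply_moves(
  rows="0 -3 20 0 0 0.3 80; 0 0 25 0 0 0 80; 0 0 25 0 0 0 80; 0 0 25 0 0 0 80; 0 0 18 0 0 0 80; 0 0 10 0 0 0 80; 0 0 4 0 0 0 80; 0 0 0 0 0 0 80",
)

```text
time: 14.0
eef_pos: [0.4431, -0.2215, 0.0232]
tcp_rot: [0.091, 0.996, -0.0, 0.001]
contact_force: [-0.7, 0.2, 0.8]
finger_gap: 0.0799
gripper_force: 0.0
```

```bash
python3 d.py .4423 -.2198 .0225 169.64
```

```text
t 14.0 pos [ 0.4431 -0.2215  0.0232] yaw 169.55 F [-0.7  0.2  0.8] gap 0.0799 gf 0.0
shift now-axes mm [1.1 1.6 0.7] after turn [1.1 1.6 0.7] turn deg [-0.    0.07 -0.09]
```

Request:
apply_moves(
  rows="1 1.5 0.5 0 0 0 70; 0 0 0 0 0 0 60; 0 0 0 0 0 0 50; 0 0 0 0 0 0 50; 0 0 0 0 0 0 50; 0 0 0 0 0 0 50",
  squeeze=25,
)

```text
time: 14.6
eef_pos: [0.4421, -0.22, 0.0226]
tcp_rot: [0.091, 0.996, -0.0, 0.0]
contact_force: [-0.8, -0.7, 6.3]
finger_gap: 0.0556
gripper_force: 25.0
```

```bash
python3 d.py .4423 -.2198 .0225 169.64
```

```text
t 14.6 pos [ 0.4421 -0.22    0.0226] yaw 169.54 F [-0.8 -0.7  6.3] gap 0.0556 gf 25.0
shift now-axes mm [-0.2  0.2  0.1] after turn [-0.2  0.2  0.1] turn deg [-0.01  0.05 -0.1 ]
```

Request:
apply_moves(
  rows="0 0 -5 0 0 0 50; 0 0 -15 0 0 0 50; 0 0 -25 0 0 0 50; 0 0 -30 0 0 0 50; 0 0 -30 0 0 0 50; 0 0 -30 0 0 0 50; 0 0 -35 0 0 0 50; 0 0 -35 0 0 0 50; 0 0 -35 0 0 0 50; 0 0 -35 0 0 0 50",
  squeeze=35,
)

```text
time: 15.6
eef_pos: [0.4409, -0.2195, 0.2984]
tcp_rot: [0.091, 0.996, 0.0, -0.0]
contact_force: [0.2, 0.3, -1.7]
finger_gap: 0.0555
gripper_force: 35.0
```

Request:
apply_moves(
  rows="10 0 -35 0 0 0 50; 15 0 -35 0 0 0 50; 15 0 -35 0 0 0 50; 5 0 -35 0 0 0 50; 0 0 -30 0 0 0 50; 0 0 -10 0 0 0 50; 0 20 0 0 0 0 50; 0 30 0 0 0 0 50; 0 35 0 0 0 0 50; 0 35 0 0 0 0 50",
)

```text
time: 16.6
eef_pos: [0.4186, -0.0924, 0.4756]
tcp_rot: [0.092, 0.996, 0.0, -0.001]
contact_force: [1.1, -0.5, -1.0]
finger_gap: 0.0555
gripper_force: 35.0
```

```bash
python3 d.py .618 .163 .15 178.5
```

```text
t 16.6 pos [ 0.4186 -0.0924  0.4756] yaw 169.49 F [ 1.1 -0.5 -1. ] gap 0.0555 gf 35.0
shift now-axes mm [-150.2  287.5  325.2] after turn [-192.6  260.5  325.6] turn deg [ 0.   -0.13 -9.01]
```

Request:
apply_moves(
  rows="0 40 0 0 0 0 50; 0 40 0 0 0 0 50; 0 40 0 0 0 0 50; 0 40 0 0 0 0 50; 0 20 10 0 0 0 50; 0 0 30 0 0 -2.25 50; 0 0 30 0 0 -2.25 50; 0 0 30 0 0 -2.25 50; 0 0 30 0 0 -2.25 50; 0 0 20 0 0 0 50",
)

```text
time: 17.6
eef_pos: [0.4498, 0.0829, 0.3234]
tcp_rot: [0.012, 1.0, -0.001, -0.003]
contact_force: [-0.6, 0.3, -1.3]
finger_gap: 0.0555
gripper_force: 35.0
```

```bash
python3 d.py .618 .163 .15 178.5
```

```text
t 17.6 pos [0.4498 0.0829 0.3234] yaw 178.61 F [-0.6  0.3 -1.3] gap 0.0555 gf 35.0
shift now-axes mm [-167.1   84.4  172.4] after turn [-166.    84.4  173.4] turn deg [-0.08 -0.29  0.11]
```

Request:
apply_moves(
  rows="0 15 15 0 0 0 50; -5 20 25 0 0 0 50; -20 20 25 0 0 0 50; -25 15 25 0 0 0 50; -25 10 25 0 0 0 50; -25 4 25 0 0 0 50; -25 0 20 0 0 0 50; -25 0 10 0 0 0 50; -15 0 0 0 0 0.1 50; 0 0 0 0 0 0 50",
)

```text
time: 18.6
eef_pos: [0.6193, 0.1621, 0.1545]
tcp_rot: [0.014, 1.0, -0.001, -0.001]
contact_force: [0.1, -0.0, -1.3]
finger_gap: 0.0555
gripper_force: 35.0
```

```bash
python3 d.py .618 .1628 .105 178.5
```

```text
t 18.6 pos [0.6193 0.1621 0.1545] yaw 178.36 F [ 0.1 -0.  -1.3] gap 0.0555 gf 35.0
shift now-axes mm [ 1.2  0.7 49.5] after turn [ 1.3  0.6 49.5] turn deg [-0.08 -0.13 -0.14]
```

Request:
apply_moves(
  rows="1 0.5 15 0 0 -0.1 50; 0 0 20 0 0 0 50; 0 0 12 0 0 0 50; 0 0 4 0 0 0 50; 0 0 4 0 0 0 50; 0 0 4 0 0 0 50; 0 0 4 0 0 0 50; 0 0 4 0 0 0 50; 0 0 4 0 0 0 50; 0 0 0 0 0 0 50",
)

```text
time: 19.6
eef_pos: [0.6175, 0.1636, 0.0855]
tcp_rot: [0.013, 1.0, -0.0, -0.0]
contact_force: [-0.3, 0.4, -1.7]
finger_gap: 0.0552
gripper_force: 35.0
```

Request:
apply_moves(
  rows="0 0 5 0 0 0 50; 0 0 5 0 0 0 50; 0 0 5 0 0 0 50; 0 0 5 0 0 0 50; 0 0 4 0 0 0 50; 0 0 4 0 0 0 50; 0 0 3 0 0 0 50; 0 0 1 0 0 0 50; 0 0 0 0 0 0 50; 0 0 0 0 0 0 50",
)

```text
time: 20.6
eef_pos: [0.6181, 0.1638, 0.0543]
tcp_rot: [0.013, 1.0, 0.0, 0.0]
contact_force: [0.5, -0.1, -0.5]
finger_gap: 0.0553
gripper_force: 35.0
```

Request:
apply_moves(
  rows="0 0 0.7 0 0 0 50; 0 0 0.7 0 0 0 50; 0 0 0.7 0 0 0 50; 0 0 0 0 0 0 50; 0 0 0 0 0 0 50",
)

```text
time: 21.1
eef_pos: [0.6181, 0.1638, 0.0526]
tcp_rot: [0.013, 1.0, 0.0, 0.0]
contact_force: [-2.6, 0.2, 5.1]
finger_gap: 0.0556
gripper_force: 35.0
```

Request:
apply_moves(
  rows="0 0 0 0 0 0 60; 0 0 0 0 0 0 72; 0 0 0 0 0 0 76; 0 0 -10 0 0 0 76; 0 0 -20 0 0 0 76; 0 0 -30 0 0 0 76; 0 0 -30 0 0 2.6 76; 0 0 -30 0 0 2.6 76; 0 0 -20 0 0 2.6 76; 0 0 0 0 0 2.6 76",
)

```text
time: 22.1
eef_pos: [0.6204, 0.1645, 0.1969]
tcp_rot: [0.104, 0.995, 0.002, 0.003]
contact_force: [0.2, 0.3, -0.1]
finger_gap: 0.0756
gripper_force: 0.0
```

```bash
python3 d.py .4244 .2938 .1 167.92
```

```text
t 22.1 pos [0.6204 0.1645 0.1969] yaw 168.03 F [ 0.2  0.3 -0.1] gap 0.0756 gf 0.0
shift now-axes mm [219.2  85.5  95.8] after turn [218.8  85.5  96.9] turn deg [0.22 0.38 0.11]
```

Request:
apply_moves(
  rows="15 5 0 0 0 0.1 80; 25 10 0 0 0 0 80; 30 10 0 0 0 0 80; 30 10 0 0 0 0 80; 30 10 0 0 0 0 80; 30 10 0 0 0 0 80; 30 15 0 0 0 0 80; 20 10 0 0 0 0 80; 9 5.5 0 0 0 0 80; 0 0 0 0 0 0 80",
)

```text
time: 23.1
eef_pos: [0.4195, 0.2939, 0.1919]
tcp_rot: [0.102, 0.995, -0.0, -0.0]
contact_force: [0.3, -0.2, -0.0]
finger_gap: 0.08
gripper_force: 0.0
```

Request:
apply_moves(
  rows="0 0 15 0 0 0 80; 0 0 25 0 0 0 80; 0 0 30 0 0 0 80; 0 0 30 0 0 0 80; 0 0 25 0 0 0 80; 0 0 15 0 0 0 80; 0 0 5 0 0 0 80; 0 0 0 0 0 0 80",
)

```text
time: 23.9
eef_pos: [0.4217, 0.2916, 0.0463]
tcp_rot: [0.105, 0.994, -0.001, -0.0]
contact_force: [0.3, 0.3, 0.2]
finger_gap: 0.08
gripper_force: 0.0
```

```bash
python3 d.py .4244 .2938 .024 167.92
```

```text
t 23.9 pos [0.4217 0.2916 0.0463] yaw 167.97 F [0.3 0.3 0.2] gap 0.0800 gf 0.0
shift now-axes mm [-2.2  2.8 22.2] after turn [-2.1  2.8 22.3] turn deg [-0.09 -0.04  0.05]
```

Request:
apply_moves(
  rows="-2 2.5 10 0 0 0 80; 0 0 8 0 0 0 80; 0 0 4 0 0 0 80; 0 0 0 0 0 0 80",
)

```text
time: 24.3
eef_pos: [0.4235, 0.2945, 0.0244]
tcp_rot: [0.104, 0.995, -0.0, -0.0]
contact_force: [0.0, 0.0, -0.2]
finger_gap: 0.0795
gripper_force: 0.0
```

```bash
python3 d.py .4244 .2938 .024 167.92
```

```text
t 24.3 pos [0.4235 0.2945 0.0244] yaw 168.05 F [ 0.   0.  -0.2] gap 0.0795 gf 0.0
shift now-axes mm [-1.1 -0.5  0.4] after turn [-1.1 -0.5  0.4] turn deg [-0.05 -0.04  0.13]
```

Request:
apply_moves(
  rows="-1 -0.5 0.4 0 0 0.1 70; 0 0 0 0 0 0 60; 0 0 0 0 0 0 50; 0 0 0 0 0 0 50; 0 0 0 0 0 0 50; 0 0 0 0 0 0 50",
  squeeze=20,
)

```text
time: 24.9
eef_pos: [0.4249, 0.2942, 0.0248]
tcp_rot: [0.105, 0.994, 0.0, 0.0]
contact_force: [-0.2, -0.9, 2.7]
finger_gap: 0.0556
gripper_force: 20.0
```

```bash
python3 d.py .4244 .2938 .024 167.92
```

```text
t 24.9 pos [0.4249 0.2942 0.0248] yaw 167.94 F [-0.2 -0.9  2.7] gap 0.0556 gf 20.0
shift now-axes mm [ 0.4 -0.5  0.8] after turn [ 0.4 -0.5  0.8] turn deg [0.02 0.01 0.02]
```

Request:
apply_moves(
  rows="0 0 -3 0 0 0 50; 0 0 -10 0 0 0 50; 0 0 -20 0 0 0 50; 0 0 -25 0 0 -1 50; 0 0 -25 0 0 -2.5 50; 0 0 -25 0 0 -2.5 50; 0 0 -20 0 0 -2.5 50; 0 0 -10 0 0 -2 50; 0 0 0 0 0 0 50",
  squeeze=25,
)

```text
time: 25.8
eef_pos: [0.4257, 0.2948, 0.1649]
tcp_rot: [0.013, 1.0, 0.001, 0.002]
contact_force: [0.4, 0.1, -0.2]
finger_gap: 0.055
gripper_force: 25.0
```

```bash
python3 d.py .618 .163 .15 178.5
```

```text
t 25.8 pos [0.4257 0.2948 0.1649] yaw 178.46 F [ 0.4  0.1 -0.2] gap 0.0550 gf 25.0
shift now-axes mm [-195.7 -126.6   15.2] after turn [-195.6 -126.7   14.9] turn deg [ 0.14  0.18 -0.04]
```

Request:
apply_moves(
  rows="-10 -10 0 0 0 0 50; -20 -15 0 0 0 0 50; -25 -18 0 0 0 0 50; -25 -18 0 0 0 0 50; -25 -18 0 0 0 0 50; -25 -18 0 0 0 0 50; -25 -15 0 0 0 0 50; -25 -10 0 0 0 0 50; -16 -4 0 0 0 0 50; 0 0 0 0 0 0 50",
)

```text
time: 26.8
eef_pos: [0.6191, 0.1591, 0.161]
tcp_rot: [0.016, 1.0, -0.001, -0.0]
contact_force: [-0.2, -1.3, -1.0]
finger_gap: 0.0551
gripper_force: 25.0
```

```bash
python3 d.py .6185 .1633 .1 178.5
```

```text
t 26.8 pos [0.6191 0.1591 0.161 ] yaw 178.17 F [-0.2 -1.3 -1. ] gap 0.0551 gf 25.0
shift now-axes mm [ 0.8  4.3 61. ] after turn [ 0.8  4.2 61. ] turn deg [-0.12 -0.02 -0.33]
```

Request:
apply_moves(
  rows="0.5 4 15 0 0 -0.3 50; 0 0 20 0 0 0 50; 0 0 15 0 0 0 50; 0 0 5 0 0 0 50; 0 0 0 0 0 0 50; 0 0 0 0 0 0 50",
)

```text
time: 27.4
eef_pos: [0.6169, 0.1671, 0.1079]
tcp_rot: [0.011, 1.0, 0.0, 0.0]
contact_force: [1.0, -0.7, -0.9]
finger_gap: 0.0551
gripper_force: 25.0
```

```bash
python3 d.py .6183 .1633 .06 178.5
```

```text
t 27.4 pos [0.6169 0.1671 0.1079] yaw 178.76 F [ 1.  -0.7 -0.9] gap 0.0551 gf 25.0
shift now-axes mm [-1.4 -3.8 47.9] after turn [-1.5 -3.8 47.9] turn deg [0.01 0.02 0.26]
```

Request:
apply_moves(
  rows="-1.5 -3.5 0 0 0 0.25 50; 0 0 0 0 0 0 50; 0 0 0 0 0 0 50",
)

```text
time: 27.7
eef_pos: [0.6188, 0.163, 0.1083]
tcp_rot: [0.013, 1.0, 0.0, 0.001]
contact_force: [0.2, 0.1, -1.9]
finger_gap: 0.055
gripper_force: 25.0
```

```bash
python3 d.py .6183 .1633 .06 178.5
```

```text
t 27.7 pos [0.6188 0.163  0.1083] yaw 178.46 F [ 0.2  0.1 -1.9] gap 0.0550 gf 25.0
shift now-axes mm [ 0.6  0.3 48.3] after turn [ 0.5  0.3 48.3] turn deg [ 0.01  0.07 -0.04]
```

Request:
apply_moves(
  rows="0.5 0.3 4 0 0 0 50; 0 0 4 0 0 0 50; 0 0 4 0 0 0 50; 0 0 4 0 0 0 50; 0 0 4 0 0 0 50; 0 0 4 0 0 0 50; 0 0 0 0 0 0 50",
)

```text
time: 28.4
eef_pos: [0.6177, 0.1633, 0.0829]
tcp_rot: [0.013, 1.0, -0.0, -0.0]
contact_force: [0.4, -0.2, -0.8]
finger_gap: 0.0552
gripper_force: 25.0
```

Request:
apply_moves(
  rows="0 0 4 0 0 0 50; 0 0 4 0 0 0 50; 0 0 4 0 0 0 50; 0 0 4 0 0 0 50; 0 0 3 0 0 0 50; 0 0 2 0 0 0 50; 0 0 0 0 0 0 50; 0 0 0 0 0 0 50",
)

```text
time: 29.2
eef_pos: [0.6178, 0.1635, 0.0625]
tcp_rot: [0.013, 1.0, -0.0, -0.0]
contact_force: [0.1, 0.2, -1.2]
finger_gap: 0.055
gripper_force: 25.0
```

Request:
apply_moves(
  rows="0 0 1 0 0 0 50; 0 0 1 0 0 0 50; 0 0 1 0 0 0 50; 0 0 0.7 0 0 0 50; 0 0 0.5 0 0 0 50; 0 0 0 0 0 0 50; 0 0 0 0 0 0 50",
)

```text
time: 29.9
eef_pos: [0.618, 0.1636, 0.059]
tcp_rot: [0.013, 1.0, 0.0, 0.0]
contact_force: [-1.3, -1.6, 4.8]
finger_gap: 0.0552
gripper_force: 27.7
```

Request:
apply_moves(
  rows="0 0 0 0 0 0 60; 0 0 0 0 0 0 72; 0 0 0 0 0 0 76; 0 0 -10 0 0 0 76; 0 0 -20 0 0 0 76; 0 0 -30 0 0 0 76; 0 0 -35 0 0 0 76; 0 0 -35 0 0 0 76; 0 0 -35 0 0 0 76; 0 0 -35 0 0 0 76",
)

```text
time: 30.9
eef_pos: [0.6175, 0.1637, 0.2606]
tcp_rot: [0.013, 1.0, 0.0, 0.0]
contact_force: [0.8, 0.2, -0.0]
finger_gap: 0.0759
gripper_force: 0.0
```

```bash
python3 d.py .4362 -.0419 .2 169.46; python3 - <<'E'
from find import *
s=dict(np.load('top2.npz'));P=cloud(s)
for u,v in((365,195),(365,215),(385,208),(405,205),(420,205),(440,190),(455,160),(430,230),(490,180),(440,270),(420,340)): print('arm',u,v,P[v,u].round(3))
for u,v in((268,230),(267,255),(262,268),(310,235),(318,210),(328,165)): print('cab',u,v,P[v,u].round(3))
E
```

```text
t 30.9 pos [0.6175 0.1637 0.2606] yaw 178.50 F [ 0.8  0.2 -0. ] gap 0.0759 gf 0.0
shift now-axes mm [ 175.9 -210.2   60.4] after turn [ 140.7 -235.3   60.6] turn deg [0.02 0.03 9.04]
arm 365 195 [ 0.438 -0.152  0.535]
arm 365 215 [ 0.406 -0.154  0.516]
arm 385 208 [ 0.477 -0.33  -0.004]
arm 405 205 [ 0.405 -0.177  0.664]
arm 420 205 [ 0.391 -0.16   0.772]
arm 440 190 [ 0.401 -0.165  0.821]
arm 455 160 [ 0.432 -0.18   0.827]
arm 430 230 [ 0.359 -0.149  0.829]
arm 490 180 [ 0.409 -0.213  0.831]
arm 440 270 [ 0.319 -0.152  0.841]
arm 420 340 [ 0.255 -0.125  0.85 ]
cab 268 230 [0.409 0.004 0.135]
cab 267 255 [0.347 0.007 0.124]
cab 262 268 [ 0.305  0.018 -0.736]
cab 310 235 [ 0.403 -0.116 -0.003]
cab 318 210 [ 0.433 -0.095  0.359]
cab 328 165 [ 0.508 -0.105  0.449]
```

Request:
apply_moves(
  rows="0 0 0 0 0 3 60; 0 0 0 0 0 3 60; 0 0 0 0 0 3.04 60; 20 0 0 0 0 0 60; 30 -10 0 0 0 0 60; 35 -20 0 0 0 0 60; 30 -30 0 0 0 0 60; 20 -30 0 0 0 0 60; 5 -30 0 0 0 0 60; 0 -30 0 0 0 0 60",
)

```text
time: 31.9
eef_pos: [0.4513, 0.0412, 0.2592]
tcp_rot: [0.091, 0.996, 0.0, 0.0]
contact_force: [0.3, 0.1, 0.6]
finger_gap: 0.0603
gripper_force: 0.0
```

Request:
apply_moves(
  rows="0 -30 0 0 0 0 60; 0 -25 0 0 0 0 60; 0 -20 0 0 0 0 60; 0 -10 0 0 0 0 60; 0 0 10 0 0 0 50; 0 0 0 0 0 0 50",
)

```text
time: 32.5
eef_pos: [0.4364, -0.0408, 0.2472]
tcp_rot: [0.092, 0.996, 0.0, -0.001]
contact_force: [0.2, 0.6, 0.2]
finger_gap: 0.0514
gripper_force: 0.0
```

```bash
python3 d.py .4362 -.0419 .15 169.46; python3 - <<'E'
from find import *
s=snap('side'); t=snap('top'); cv2.imwrite('pics/p4.png',np.hstack([cv2.resize(s['color'][20:384,100:400],(400,485)),cv2.resize(t['color'][100:340,180:378],(400,485))]))
c,sz,a,im=rect(t,'board',(195,135,226,187,.043,.126)); print(c,sz,a)
E
```

```text
t 32.5 pos [ 0.4364 -0.0408  0.2472] yaw 169.49 F [0.2 0.6 0.2] gap 0.0514 gf 0.0
shift now-axes mm [-0.2 -1.1 97.2] after turn [ 0.  -1.1 97.2] turn deg [ 0.01 -0.11  0.03]
[617.28411865 164.11450195] [55.27291488647461, 123.93521118164062] -1.5055008
```

View pics/p4.png

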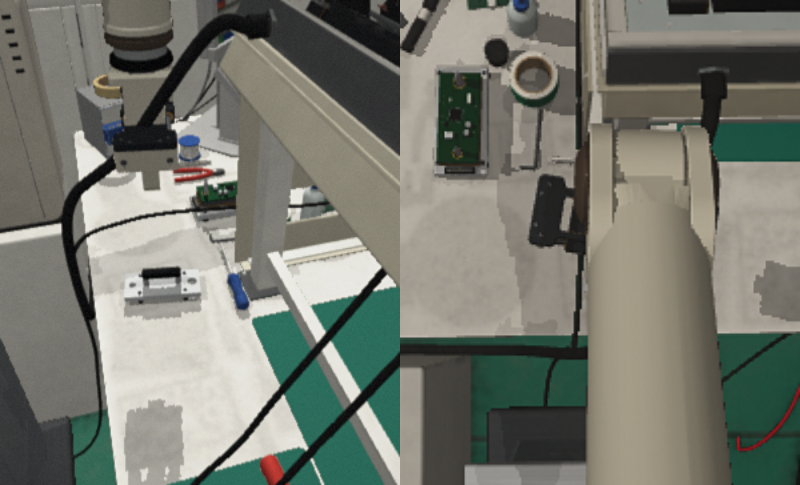

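The board lies home on the stack at (460,120) in the right-hand crop. The gripper stands above the pressure plate at (160,285), and the cable hangs in front without any force reading. I'll descend gently.

Request:
apply_moves(
  rows="0 -1 10 0 0 0 50; 0 0 12 0 0 0 50; 0 0 12 0 0 0 50; 0 0 12 0 0 0 50; 0 0 12 0 0 0 50; 0 0 12 0 0 0 50",
)

```text
time: 33.2
eef_pos: [0.4367, -0.0428, 0.1771]
tcp_rot: [0.092, 0.996, -0.0, -0.0]
contact_force: [0.5, -0.5, 0.4]
finger_gap: 0.0496
gripper_force: 0.0
```

```bash
python3 d.py .4362 -.0419 .047 169.46; python3 -c "
from h import *;print(state()['joint_torque'].round(1),state()['joints'].round(2))"
```

```text
t 33.2 pos [ 0.4367 -0.0428  0.1771] yaw 169.45 F [ 0.5 -0.5  0.4] gap 0.0496 gf 0.0
shift now-axes mm [  0.6   0.8 130.1] after turn [  0.7   0.8 130.1] turn deg [-0.01 -0.04 -0.01]
[ -0.1 -35.7   0.7 -23.1   0.1   0.5  -0. ] [-0.05  0.19  0.1   2.14 -0.02  0.82  1.45]
```

Request:
apply_moves(
  rows="0 0 10 0 0 0 50; 0 0 10 0 0 0 50; 0 0 10 0 0 0 50; 0 0 10 0 0 0 50",
)

```text
time: 33.6
eef_pos: [0.437, -0.0428, 0.1376]
tcp_rot: [0.092, 0.996, 0.0, 0.0]
contact_force: [0.7, 0.2, 0.1]
finger_gap: 0.05
gripper_force: 0.0
```

```bash
python3 d.py .4362 -.0419 .047 169.46; python3 -c "
from h import *;print(state()['joint_torque'].round(1),state()['joints'].round(2))"
```

```text
t 33.6 pos [ 0.437  -0.0428  0.1376] yaw 169.45 F [0.7 0.2 0.1] gap 0.0500 gf 0.0
shift now-axes mm [ 1.   0.8 90.6] after turn [ 1.   0.8 90.6] turn deg [ 0.    0.01 -0.01]
[ -0.1 -37.5   1.  -20.8   0.1   0.4  -0. ] [-0.05  0.25  0.09  2.17 -0.04  0.72  1.46]
```

Request:
apply_moves(
  rows="0.7 0.6 10 0 0 0 50; 0 0 10 0 0 0 50; 0 0 10 0 0 0 50; 0 0 10 0 0 0 50; 0 0 10 0 0 0 50; 0 0 10 0 0 0 50",
)

```text
time: 34.2
eef_pos: [0.4364, -0.0421, 0.0775]
tcp_rot: [0.092, 0.996, 0.0, 0.0]
contact_force: [0.3, 0.3, -0.1]
finger_gap: 0.0501
gripper_force: 0.0
```

```bash
python3 d.py .4362 -.0419 .046 169.46; python3 -c "
from h import *;print(state()['joint_torque'].round(1),state()['joints'].round(2))"
```

```text
t 34.2 pos [ 0.4364 -0.0421  0.0775] yaw 169.45 F [ 0.3  0.3 -0.1] gap 0.0501 gf 0.0
shift now-axes mm [ 0.2  0.2 31.5] after turn [ 0.2  0.2 31.5] turn deg [ 0.    0.   -0.01]
[ -0.1 -41.    1.3 -17.    0.1   0.4  -0. ] [-0.04  0.37  0.08  2.2  -0.06  0.57  1.47]
```

Request:
apply_moves(
  rows="0 0 10 0 0 0 50; 0 0 10 0 0 0 50; 0 0 8 0 0 0 50; 0 0 3.5 0 0 0 50; 0 0 0 0 0 0 40; 0 0 0 0 0 0 28; 0 0 0 0 0 0 10; 0 0 0 0 0 0 10; 0 0 0 0 0 0 10; 0 0 0 0 0 0 10",
  squeeze=30,
)

```text
time: 35.2
eef_pos: [0.4366, -0.0422, 0.0471]
tcp_rot: [0.092, 0.996, -0.0, 0.0]
contact_force: [0.8, -0.0, 1.1]
finger_gap: 0.0158
gripper_force: 30.0
```

```bash
python3 d.py .4362 -.0419 .046 169.46
```

```text
t 35.2 pos [ 0.4366 -0.0422  0.0471] yaw 169.45 F [ 0.8 -0.   1.1] gap 0.0158 gf 30.0
shift now-axes mm [0.4 0.2 1.1] after turn [0.4 0.2 1.1] turn deg [ 0.    0.03 -0.01]
```

Request:
apply_moves(
  rows="0 0 -3 0 0 0 10; 0 0 -10 0 0 0 10; 0 0 -20 0 0 0 10; 0 0 -25 0 0 0 10; 0 0 -25 0 0 0 10; 0 0 -25 0 0 0 10; 0 0 -25 0 0 0 10; 0 0 -25 0 0 0 10; 0 0 -25 0 0 0 10; 0 0 -15 0 0 0 10",
  squeeze=45,
)

```text
time: 36.2
eef_pos: [0.4367, -0.0421, 0.2474]
tcp_rot: [0.092, 0.996, 0.0, 0.001]
contact_force: [0.9, -0.4, -2.9]
finger_gap: 0.0156
gripper_force: 45.0
```

Request:
apply_moves(
  rows="0 15 0 0 0 0 10; 0 25 0 0 0 0 10; 0 30 0 0 0 0 10; 0 30 0 0 0 0 10; 0 25 0 0 0 0 10; 0 15 0 0 0 0 10; 0 0 0 0 0 -3 10; 0 0 0 0 0 -3 10; 0 0 0 0 0 -3.05 10; 0 0 0 0 0 0 10",
)

```text
time: 37.2
eef_pos: [0.4615, 0.0955, 0.2452]
tcp_rot: [0.013, 1.0, -0.0, -0.0]
contact_force: [-0.3, -0.2, -1.9]
finger_gap: 0.0157
gripper_force: 45.0
```

```bash
python3 d.py .6184 .163 .16 178.5
```

```text
t 37.2 pos [0.4615 0.0955 0.2452] yaw 178.54 F [-0.3 -0.2 -1.9] gap 0.0157 gf 45.0
shift now-axes mm [-155.2   71.5   85.2] after turn [-155.1   71.6   85.2] turn deg [-0.01 -0.01  0.04]
```

Request:
apply_moves(
  rows="-5 15 0 0 0 0 10; -15 20 0 0 0 0 10; -25 15 0 0 0 0 10; -25 12 5 0 0 0 10; -25 6 10 0 0 0 10; -25 3.5 15 0 0 0 10; -20 0 15 0 0 0 10; -10 0 15 0 0 0 10; -5 0 15 0 0 0 10; 0 0 0 0 0 0 10",
)

```text
time: 38.2
eef_pos: [0.6173, 0.1632, 0.1669]
tcp_rot: [0.013, 1.0, -0.001, -0.002]
contact_force: [-1.3, 0.0, -2.7]
finger_gap: 0.0157
gripper_force: 45.0
```

Request:
apply_moves(
  rows="0 0 0 0 0 0 10; 0 0 0 0 0 0 10",
)

```text
time: 38.4
eef_pos: [0.6187, 0.1636, 0.1708]
tcp_rot: [0.013, 1.0, 0.0, 0.0]
contact_force: [0.0, -0.5, -1.5]
finger_gap: 0.0157
gripper_force: 45.0
```

```bash
python3 d.py .6182 .163 .12 178.5; python3 - <<'E'
from find import *
s=snap('side'); t=snap('top'); cv2.imwrite('pics/p5.png',np.hstack([cv2.resize(s['color'][90:220,200:330],(400,400),interpolation=cv2.INTER_CUBIC),cv2.resize(t['color'][100:200,170:270],(400,400),interpolation=cv2.INTER_CUBIC)]))
E
```

```text
t 38.4 pos [0.6187 0.1636 0.1708] yaw 178.52 F [ 0.  -0.5 -1.5] gap 0.0157 gf 45.0
shift now-axes mm [ 0.6 -0.6 50.8] after turn [ 0.5 -0.6 50.8] turn deg [0.04 0.05 0.02]
```

View pics/p5.png

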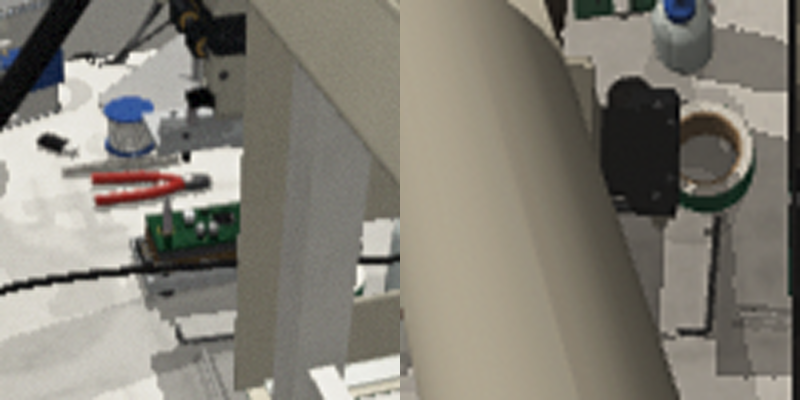

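The side view shows the pressure plate level at (200,130) above the stack, whose near pin is at (168,215). Lowering continues.

Request:
apply_moves(
  rows="0.5 -0.5 10 0 0 0 10; 0 0 15 0 0 0 10; 0 0 12 0 0 0 10; 0 0 8 0 0 0 10; 0 0 4 0 0 0 10; 0 0 3 0 0 0 10; 0 0 3 0 0 0 10; 0 0 3 0 0 0 10; 0 0 0 0 0 0 10",
)

```text
time: 39.4
eef_pos: [0.6182, 0.1625, 0.1117]
tcp_rot: [0.013, 1.0, -0.0, -0.0]
contact_force: [0.6, -1.0, -2.4]
finger_gap: 0.0154
gripper_force: 45.0
```

Request:
apply_moves(
  rows="0 0.3 3 0 0 0 10; 0 0 3 0 0 0 10; 0 0 3 0 0 0 10; 0 0 3 0 0 0 10; 0 0 3 0 0 0 10; 0 0 2 0 0 0 10; 0 0 2 0 0 0 10; 0 0 1 0 0 0 10; 0 0 0 0 0 0 10; 0 0 0 0 0 0 10",
)

```text
time: 40.4
eef_pos: [0.6183, 0.1628, 0.0919]
tcp_rot: [0.013, 1.0, 0.0, 0.0]
contact_force: [-0.0, -0.0, -1.6]
finger_gap: 0.0157
gripper_force: 45.0
```

Request:
apply_moves(
  rows="0 0 0.7 0 0 0 10; 0 0 0.7 0 0 0 10; 0 0 0.6 0 0 0 10; 0 0 0 0 0 0 10; 0 0 0 0 0 0 10",
)

```text
time: 40.9
eef_pos: [0.6183, 0.1627, 0.0902]
tcp_rot: [0.013, 1.0, 0.0, 0.0]
contact_force: [-1.2, -0.3, 2.2]
finger_gap: 0.0155
gripper_force: 45.0
```

Request:
apply_moves(
  rows="0 0 0.3 0 0 0 10; 0 0 0 0 0 0 10; 0 0 0 0 0 0 25; 0 0 0 0 0 0 40; 0 0 0 0 0 0 45; 0 0 -10 0 0 0 45; 0 0 -20 0 0 0 45; 0 0 -30 0 0 0 45; 0 0 -30 0 0 0 45; 0 0 -30 0 0 0 45",
)

```text
time: 41.9
eef_pos: [0.6183, 0.1628, 0.2114]
tcp_rot: [0.013, 1.0, 0.0, 0.0]
contact_force: [1.7, 0.1, 0.4]
finger_gap: 0.0452
gripper_force: 0.0
```

Request:
apply_moves(
  rows="15 0 -10 0 0 0 45; 25 -10 -10 0 0 0 45; 30 -20 0 0 0 0 45; 35 -30 0 0 0 0 45; 35 -30 0 0 0 0 45; 30 -20 0 0 0 0 45; 0 -20 0 0 0 0 45; 0 -20 0 0 0 0 45; 0 0 0 0 0 0 45; 0 0 0 0 0 0 45",
)

```text
time: 42.9
eef_pos: [0.4448, 0.0175, 0.2302]
tcp_rot: [0.014, 1.0, 0.0, 0.001]
contact_force: [0.4, 0.1, 0.3]
finger_gap: 0.0449
gripper_force: 0.0
```

```bash
python3 d.py .6182 .163 .12 178.5; python3 - <<'E'
from find import *
s=snap('side'); t=snap('top')
c,sz,a,im=rect(t,'press',(195,127,226,190,.065,.126)); print(c,sz,a)
P=cloud(t)[140:180,200:222]; print(np.percentile(P[...,2],[10,50]))
cv2.imwrite('pics/p6.png',np.hstack([cv2.resize(s['color'][130:220,215:305],(400,400),interpolation=cv2.INTER_CUBIC),cv2.resize(t['color'][120:200,170:250],(400,400),interpolation=cv2.INTER_CUBIC)]))
E
```

```text
t 42.9 pos [0.4448 0.0175 0.2302] yaw 178.45 F [0.4 0.1 0.3] gap 0.0449 gf 0.0
shift now-axes mm [-169.3  150.1  110.5] after turn [-169.6  150.   110.2] turn deg [ 0.03  0.07 -0.05]
[618.33166504 162.75296021] [62.867271423339844, 127.84840393066406] -1.7664032
[0.02822005 0.06489481]
```

View pics/p6.png

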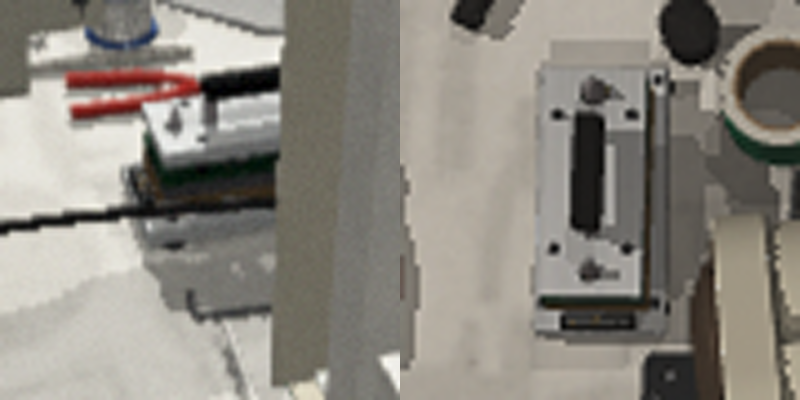

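The views show the full stack seated and level, with both pins through the plate at (597,90) and (592,270). The plate top is at 65 mm, as expected, and the arm is clear.

```bash
python3 -c "
from rig import *; print(hand_in())"
```

```text
the job is handed in; nothing more can be done
None
```

The adapter is stacked in order on both pins and released, every part seated at its fully-home height; I handed it in at about 43 s on the robot clock, but no verdict came back.

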